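Screw the hose elbow into the clamped air manifold

TASK

Take the brass hose elbow out of the wooden rack, start its shank in the mouth of the clamped manifold block with the outlet pointing across the block, and gently screw it in clockwise until its flange is down on the block, the thread has gone tight, and its outlet points straight at the hose rest; let go of it there. Never force it: if it does not drop in, feel for the thread start by turning it under light pressure. Leave the other things alone.

Things in the scene. Friction and masses are not known exactly. Their poses are not given: they have to be found in the camera images.
- elbow: Brass hose elbow, about 180 g, upright in a hole of the wooden rack, flange resting on it. Origin: centre of the shank's lower end; z up along the shank, x along the outlet. From below: shank 24 mm thick, 0 to 26 mm (tip tapers to 18 mm over the first 4 mm); round flange 46 mm wide, 26 to 32 mm; square body 32 to 68 mm. While held it has no measured pose
- flats (a point): where to grip the elbow: on its axis, 53 mm above its origin, between the body's two flats that face its +y and -y, 24 mm apart (the body is 26 mm along x). The flange top lies 21 mm lower; fingertips must stay above it. The outlet leaves to +x between the fingers
- pin (a point): middle of the elbow's steel cross pin, 9 mm above its origin: 6 mm thick (6 to 12 mm above the origin, flat below, round above), through the shank along the elbow's y, reaching 17 mm from the axis on both sides. It is the male thread
- outlet (a point): open end of the elbow's outlet (barbed pipe, 19 mm thick), 55 mm along x from the elbow's axis and 50 mm above its origin
- port: Aluminium manifold block, 116 x 76 mm, top at 62 mm, clamped in a grey vise fixed to the table (jaws to 52 mm). Origin: on the table, on the upright axis of the threaded mouth; z up; x points along the block from the mouth to the hose rest. The block runs from 38 mm behind the axis to 78 mm ahead and 38 mm to each side
- mouth (a point): centre of the mouth, on the block's top, 62 mm above the table: a flat brass ring flush with the top, bore 26.6 mm wide, cut by two opposite slots for the cross pin. With the pin beside the slots it rests on the ring, the elbow's origin 56 mm above the table; over the slots it drops in
- slots (a point): middle of the slotted ring. The pin drops in when the elbow's outlet points 75 degrees counter-clockwise (from above) of the block's x, give or take 27 degrees: where exactly is not measured and must be felt; play in a slot is about 3 degrees each way. Half a turn away it drops in too, but then the outlet would end up pointing away from the hose rest
- valve_top (a point): spring-loaded check valve in the bore. It stops the dropped elbow with its origin about 43 mm above the table; pushing on down takes about 4 N at first and 0.7 N more per mm. With the origin at 37.5 mm (8 N) or lower the pin can pass under the thread's two spiral ramps; keep pressing lightly while turning clockwise until it is under them
- ramps (a point): thread below the ring. The ramps catch the pin when the outlet is 31 degrees short of the block's x and draw the elbow down until its flange is on the block (origin 36 mm above the table) at 13 degrees short. Somewhere 9 to 19 degrees short it turns tight: resistance rises from under 0.1 to about 0.3 N m and stays. Hard stop 14 degrees past the block's x. Let go, it stays
- rest (a point): hose rest: two dark prongs, 22 mm apart and 28 mm tall, on the end of the block's top, 71 mm from the mouth axis along the block's x; this point lies between them, 24 mm above the block's top, level with the outlet of the seated elbow, which ends just short of it
- rack: Light wooden rack 85 x 170 x 40 mm, fixed, with two holes 38 mm in diameter, at 30 mm and -50 mm along its y; origin at the centre of its underside. The elbow stands in the first, the plug in the other
- plug: Straight brass plug with a short round head (26 mm thick, 14 mm tall) instead of a body and outlet, standing in the rack's other hole; leave it alone. Origin as the elbow's
- jar: paint jar with black lid, 64 mm thick, 75 mm tall; leave alone. Origin: centre of its underside
- tumbler: green tumbler, 80 mm wide, 130 mm tall; leave alone. Origin: centre of its underside
- spray: clear spray bottle with black trigger head, 60 mm thick, 176 mm tall; leave alone. Origin: centre of its underside
Things that resemble listed ones, but are neither listed nor needed, are in the scene too. What is shaped like the elbow but blue or green is not meant.

How it is judged (in metres and radians):
On the way:
1. the elbow's shank and cross pin have dropped into the mouth, outlet still to the side (z of elbow in the frame of port below 0.048 m and horizontal distance between elbow and mouth below 0.004 m and angle between the x axis of elbow and the x axis of port, either way round above 0.6 rad), for 0.1 s.
At the end, for the whole second after the job is handed in: The elbow is screwed into the mouth with its flange down on the block (gap under 1.5 mm), upright, its outlet pointing at the hose rest within 8 degrees, let go and at rest (z of elbow in the frame of port below 0.0375 m and horizontal distance between elbow and mouth below 0.003 m and angle between elbow's own z axis and vertical below 0.06 rad and angle between the x axis of elbow and the x axis of port, either way round below 0.14 rad and x of outlet in the frame of port above 0.04 m and linear speed of elbow below 0.02 m/s); the robot touches nothing.
It fails at once if the elbow is forced against the manifold with more than 50 N (contact force between elbow and port above 50 N).
It fails at once if the plug is disturbed (moved more than 15 mm) (distance of plug from where it was at the start of the episode above 0.015 m).
It fails at once if the jar, tumbler or spray bottle is moved more than 20 mm (distance of any of jar, tumbler, spray from where it was at the start of the episode above 0.02 m).
It also fails if it takes over 64 s, if anything falls off the work surface, if the arm or the gripper's body presses on something with over 40 N, if the wrist force passes 120 N, or if a joint passes its speed limit or range.

ROBOT

A 6-joint arm with a two-finger parallel gripper is mounted at the origin on the work surface. World frame = base frame: x ahead of the robot, y to its left, z up, the work surface at z = 0. Lengths are in m, angles in degrees, forces in N, time in s.
With the tool pointing down it reaches from about 0.35 to 0.975 m from the base axis. Payload 7.1 kg.
Tool frame: the origin (TCP) lies between the finger pads; the fingertips stand 19 mm ahead of it and the grasp point (between the pads) is the TCP; z points along the fingers, y is the line along which they close (so a half turn about z gives the same grasp; the last joint's range is limited). The gripper opens to 88 mm and grips with 3 to 60 N. Pads are 20 mm wide; open, the fingers measure 115 mm over their backs; the gripper's body (75 mm by 178 mm) begins 61 mm behind the grasp point.
Start: joints at [-64.229, 24.242, 93.386, -0, 62.372, -1.089], TCP at [0.282, -0.558, 0.21] pointing down, gripper open.
Joint ranges: [-172.04, 172.04], [-51.8, 120.97], [4.93, 147.93], [-75.15, 255.16], [6.16, 154.13], [-145.62, 145.62]. Speed limits (degrees/s): [136.94, 136.94, 172.46, 180, 180, 180].

INTERFACE

Orientations are given as a 3x3 rotation matrix whose columns are the frame's x, y, z axes.
In Python, from bench import goto, move_l, move_joints, open_jaws, grab, hold, solve_ik, observe, capture, get_calibration, IKError, hand_in gives the robot as it stands. The module is installed in compiled form; this text tells all that it offers. Calls block until the motion is done:
- goto(position, orientation): joint-space move of the TCP to a pose.
- move_l(position, frame=None, speed=0.15, max_force=None): straight line of the TCP; frame=None keeps the orientation; speed is the mean speed in m/s. With max_force (N) it stops when the force on the tool has changed by that much, and returns True; else False.
- move_joints(angles): joint-space move.
- open_jaws() and grab(grip_force=None): open the fingers fully, or close them until they stop; grip_force is the grip in N (None keeps the last).
- hold(seconds).
- solve_ik(position, orientation): joint angles nearest the present ones, or None.
- observe(): the state.
- capture(name): name is "side" or "top"; returns (picture, depth): 480x640x3 uint8, red, green, blue; 480x640 float32, m along the optical axis (not along the pixel's ray), 0 where there is no reading.
- get_calibration(name): a dict with "fx", "fy", "cx", "cy" (pixels), "k1" (the pictures are not rectified: a ray, as slopes to the right and down, at radius r is drawn at 1 + k1 r^2 times it, then the intrinsics apply), "R" (3x3) and "t" (3): a world point X has camera coordinates R X + t. Camera axes: x right, y down, z forward; pixel columns grow to the right and rows downward; lengths in m; the calibration is good to about 2 mm. A picture is of the moment at which its call begins. get_calibration takes no time and is no camera call.
A pose or a line that the arm cannot do raises IKError and nothing moves.
- hand_in(): hands the job in; it is judged then, once.
The state is a dict: "time": time; "q": joint angles; "joint_velocities": joint speeds; "effort": joint torques, N m; "eef_pos": TCP position; "orientation": TCP orientation; "contact_force": force on the tool from outside, world axes, zero at the start; "wrist_torque": the same for the moment, N m; "opening": opening from 0.0 (shut) to 1.0 (fully open); "grasp_force": force on a finger pad.
Only numpy, scipy, OpenCV 4.12 (cv2) and the standard library are available. Lean on these libraries where they do the work, as an engineer would, in place of code of your own. Each camera call takes 0.05 s, during which the arm holds its last target. There are 200 camera calls.

## Working session

There is one attempt and no reset: what is moved stays moved. The work goes in short steps, each a Python script; the robot and the scene stay as the last script left them, time stands still between calls to the robot, and variables do not carry over. Pictures are saved under pics/ and viewed, at most 10 in all, crops included, and the job is handed in when it is done.

```bash
mkdir -p pics
cat > h.py <<'E'
import numpy as np, cv2
from bench import *
def save(n,im): cv2.imwrite(f'pics/{n}.png',cv2.cvtColor(im,cv2.COLOR_RGB2BGR))
def K(c): return np.array([[c['fx'],0,c['cx']],[0,c['fy'],c['cy']],[0,0,1.]])
def ray(name,uv):
    c=get_calibration(name)
    s=np.array([(uv[0]-c['cx'])/c['fx'],(uv[1]-c['cy'])/c['fy']]);p=s.copy()
    for _ in range(20): p=s/(1+c['k1']*(p@p))
    R=np.array(c['R']);t=np.array(c['t'])
    return -R.T@t, R.T@np.array([p[0],p[1],1.])
def onz(name,uv,z):
    o,d=ray(name,uv); return o+d*(z-o[2])/d[2]
def deproj(name,uv,dep):
    o,d=ray(name,uv); return o+d*dep
def proj(name,X):
    c=get_calibration(name);p=np.array(c['R'])@np.array(X)+np.array(c['t']);s=p[:2]/p[2]
    s=s*(1+c['k1']*(s@s)); return np.array([c['fx']*s[0]+c['cx'],c['fy']*s[1]+c['cy']])
E
python3 - <<'E'
from h import *
for n in('top','side'):
    im,d=capture(n);save(n,im);np.save(n+'_d.npy',d);np.save(n+'_i.npy',im)
    c=get_calibration(n);print(n,c['fx'],c['cx'],c['cy'],c['k1'],(-np.array(c['R']).T@np.array(c['t'])).round(3),np.array(c['R']).round(2).tolist())
s=observe();print(s)
E
```

```text
top 499.5121316008473 315.95382394875713 242.1073004905489 -0.13331184172793845 [ 0.407 -0.017  1.084] [[0.02, -1.0, -0.01], [-0.99, -0.01, -0.16], [0.15, 0.01, -0.99]]
side 455.9020750419778 324.0922824482286 240.05154573266873 -0.08683806950476348 [0.134 0.687 0.757] [[-0.86, -0.51, -0.01], [-0.32, 0.56, -0.77], [0.4, -0.65, -0.64]]
{'time': 0.1, 'q': array([-6.42289964e+01,  2.42793940e+01,  9.34293736e+01, -8.03884957e-04,
        6.23728551e+01, -1.08769971e+00]), 'joint_velocities': array([-0.04413073, -0.10219187, -0.11797158,  0.0566755 ,  0.06182973,
        0.16587354]), 'effort': array([-1.80254956e-04, -5.45617175e+01, -2.74323392e+01,  6.45306520e-02,
        1.87397667e-02, -1.86902662e-05]), 'eef_pos': array([ 0.28215939, -0.55706812,  0.20957072]), 'orientation': array([[ 8.92120457e-01,  4.51797180e-01, -6.30568700e-04],
       [ 4.51797620e-01, -8.92119543e-01,  1.27748925e-03],
       [ 1.46233815e-05, -1.42456373e-03, -9.99998985e-01]]), 'contact_force': array([-0.5152278 ,  0.37301045,  0.21841537]), 'wrist_torque': array([-0.00107488, -0.01010002, -0.0277963 ]), 'grasp_force': 0.0, 'opening': 0.9999067374161439}
```

View pics/top.png

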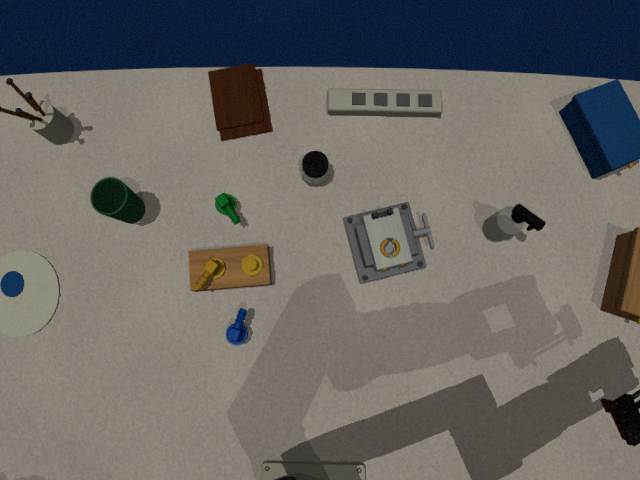

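View pics/side.png

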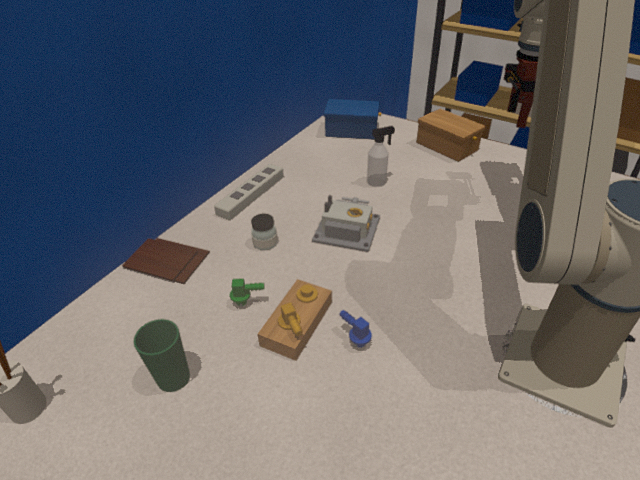

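The top view shows the brass elbow in the rack at about (214,267), with its outlet toward (203,287). The manifold mouth is at (389,247) and the dark prongs are at (381,212). Things that could be mistaken for the elbow:
- Blue elbow at (237,330)
- Green elbow at (227,205)
- Brass plug at (252,264), which has no outlet

I choose the brass one with an outlet, at (214,267), and check it in a close crop.

Run:
```python
from h import *
im=np.load('top_i.npy');d=np.load('top_d.npy')
a=cv2.resize(im[235:305,180:280],None,fx=4,fy=4,interpolation=cv2.INTER_CUBIC)
b=cv2.resize(im[195:289,335:435],None,fx=4,fy=4,interpolation=cv2.INTER_CUBIC)
a=np.vstack([a,np.zeros((b.shape[0]-a.shape[0],400,3),np.uint8)])
save('crop1',np.hstack([a,b]))
hsv=cv2.cvtColor(im,cv2.COLOR_RGB2HSV)
for nm,m in(('wood',cv2.inRange(hsv,(8,60,60),(22,255,255))),('brass',cv2.inRange(hsv,(18,150,90),(30,255,255)))):
    m[:180]=0;m[310:]=0;m[:,450:]=0
    n,l,st,ce=cv2.connectedComponentsWithStats(m)
    for i in range(1,n):
        if st[i,4]>25:
            v=d[(l==i)&(d>0)];print(nm,st[i],ce[i].round(1),hsv[l==i].mean(0).round(),)
            ys,xs=np.where((l==i)&(d>0)); P=np.array([deproj('top',(x,y),d[y,x]) for x,y in zip(xs,ys)]);print(P.min(0).round(3),np.median(P,0).round(3),P.max(0).round(3))
```

```text
wood [380 239   9  18  80] [383.8 247.4] [ 20. 158. 120.]
[ 0.54  -0.157  0.017] [ 0.558 -0.143  0.063] [ 0.578 -0.134  0.067]
wood [392 239   8  18  81] [395.7 247.2] [ 20. 171. 119.]
[ 0.54  -0.175  0.014] [ 0.559 -0.168  0.063] [ 0.577 -0.159  0.07 ]
wood [ 188  244   84   48 3271] [229.1 267.3] [ 17. 157. 119.]Traceback (most recent call last):
  File "<stdin>", line 14, in <module>
  File "h.py", line 14, in deproj
    o,d=ray(name,uv); return o+d*dep
        ~~~^^^^^^^^^
  File "h.py", line 6, in ray
    c=get_calibration(name)
ValueError: time passes only in moves, steps and waits
```

View pics/crop1.png

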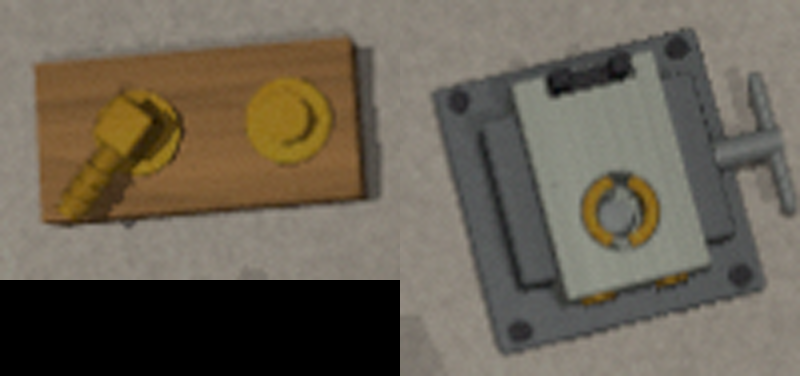

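```bash
python3 - <<'E'
s=open('h.py').read().replace("from bench import *","from bench import *\nC={n:get_calibration(n) for n in('top','side')}").replace("c=get_calibration(name)","c=C[name]")
open('h.py','w').write(s)
E
cat > cloud.py <<'E'
from h import *
def cloud(name,d):
    c=C[name];v,u=np.mgrid[0:480,0:640].astype(float)
    s=np.stack([(u-c['cx'])/c['fx'],(v-c['cy'])/c['fy']],-1);p=s.copy()
    for _ in range(20): p=s/(1+c['k1']*(p**2).sum(-1,keepdims=True))
    pc=np.concatenate([p,np.ones((480,640,1))],-1)*d[...,None]
    return (pc-np.array(c['t']))@np.array(c['R'])
def rect(n,P):
    r=cv2.minAreaRect(P[:,:2].astype(np.float32)*1000);print(n,len(P),np.round(r[0],1),np.round(r[1],1),round(r[2],1),'med',np.median(P,0).round(4),'mean',P.mean(0).round(4));return r
E
python3 - <<'E'
from cloud import *
for n in('top','side'):
    im=np.load(n+'_i.npy');d=np.load(n+'_d.npy');P=cloud(n,d);hsv=cv2.cvtColor(im,cv2.COLOR_RGB2HSV).astype(int)
    print('==',n); X,Y,Z=np.moveaxis(P,-1,0);ok=d>0
    br=ok&(hsv[...,0]>=18)&(hsv[...,0]<=30)&(hsv[...,1]>185)
    reg=(X>.4)&(X<.65)&(Y>.05)&(Y<.4)
    wood=ok&reg&(Z>.03)&(Z<.05)&(hsv[...,1]>100)
    rect('rack',P[wood])
    rect('bodytop',P[ok&reg&(Z>.078)&(Z<.09)&br])
    q=ok&reg&(Z>.056)&(Z<.09)&br; m=P[q]; rect('body+outlet',m)
    from numpy.linalg import svd
    e=svd(m[:,:2]-m[:,:2].mean(0),full_matrices=False)[2][0]; print('dir',np.degrees(np.arctan2(e[1],e[0])))
    blk=(X>.45)&(X<.7)&(Y>-.3)&(Y<-.05)&ok
    w=blk&(Z>.055)&(Z<.069)
    m8=w.astype(np.uint8); nn,l,st,ce=cv2.connectedComponentsWithStats(m8); k=1+st[1:,4].argmax()
    r=rect('block',P[l==k]); print(cv2.boxPoints(r).round(1).tolist())
    ring=blk&(hsv[...,1]>100)&(Z>.055)&(Z<.07)
    rect('ring',P[ring])
    rect('prong',P[blk&(Z>.08)&(Z<.1)])
    # ring ellipse on the plane z=.062 by colour
    mm=(ring).astype(np.uint8);ys,xs=np.where(mm);G=np.array([onz(n,(x,y),.062) for x,y in zip(xs,ys)])
    c,rad=cv2.minEnclosingCircle(G[:,:2].astype(np.float32)*1000);print('ringcircle',c,rad)
E
```

```text
== top
rack 2789 [565.1 226.8] [336.7 184.5] 41.6 med [0.5177 0.1778 0.0411] mean [0.5197 0.1812 0.0414]
bodytop 138 [499.1 221. ] [24.5 57.3] 58.2 med [0.512  0.212  0.0826] mean [0.5118 0.2121 0.0827]
body+outlet 421 [510.5 187.5] [ 49.1 135.5] 20.8 med [0.5096 0.2103 0.0714] mean [0.505  0.1935 0.0715]
dir -73.40247740323274
block 1828 [ 578.2 -153.6] [117.9  88.3] 13.7 med [ 0.5775 -0.1486  0.063 ] mean [ 0.5746 -0.1495  0.0629]
[[510.5, -124.5999984741211], [531.4000244140625, -210.39999389648438], [645.9000244140625, -182.60000610351562], [625.0999755859375, -96.80000305175781]]
ring 130 [ 547.8 -154.7] [57.5 51.4] 14.6 med [ 0.5591 -0.1613  0.0629] mean [ 0.5577 -0.1557  0.0629]
prong 56 [ 625.9 -136.2] [10.1 42.4] 15.8 med [ 0.626  -0.136   0.0887] mean [ 0.6257 -0.1358  0.0884]
ringcircle (542.1381225585938, -155.40786743164062) 34.767032623291016
== side
rack 2202 [526.5 181.4] [182.3 188.6] 62.8 med [0.5078 0.1956 0.0393] mean [0.5128 0.1949 0.0396]
bodytop 0 [0. 0.] [0. 0.] 0.0 med [nan nan nan] mean [nan nan nan]
body+outlet 0 [0. 0.] [0. 0.] 0.0 med [nan nan nan] mean [nan nan nan]
  return _methods._mean(a, axis=axis, dtype=dtype,
  ret = um.true_divide(
cloud.py:9: RuntimeWarning: Mean of empty slice.
  r=cv2.minAreaRect(P[:,:2].astype(np.float32)*1000);print(n,len(P),np.round(r[0],1),np.round(r[1],1),round(r[2],1),'med',np.median(P,0).round(4),'mean',P.mean(0).round(4));return r
<stdin>:12: RuntimeWarning: Mean of empty slice.
Traceback (most recent call last):
IndexError: index 0 is out of bounds for axis 0 with size 0
```

Run:
```python
from cloud import *
n='top'
im=np.load(n+'_i.npy');d=np.load(n+'_d.npy');P=cloud(n,d);hsv=cv2.cvtColor(im,cv2.COLOR_RGB2HSV).astype(int)
X,Y,Z=np.moveaxis(P,-1,0);v,u=np.mgrid[0:480,0:640]
def big(m):
    _,l,st,_=cv2.connectedComponentsWithStats(m.astype(np.uint8));return l==1+st[1:,4].argmax()
def cast(m,z): ys,xs=np.where(m);return np.array([onz(n,(x,y),z) for x,y in zip(xs,ys)])
# elbow: brass colored pixels, by connected component
print('hsv wood',hsv[250,200],'brass',hsv[265,213],hsv[280,202],hsv[264,250])
reg=(u>188)&(u<232)&(v>250)&(v<296)
tall=big(reg&(d>0)&(Z>.054)&(Z<.1)&(hsv[...,1]>165))
G=P[tall];top=tall&(Z>.0775)
rect('elbow tall',G);rect('top depth',P[top]);rect('top cast',cast(top,.082))
pc=cast(tall&(Z<.0775),.070);rect('outlet',pc)
w=big((u>340)&(u<430)&(v>195)&(v<280)&(hsv[...,1]<45)&(hsv[...,2]>120)&(Z>.045)&(Z<.08))
r=rect('blk',cast(w,.062));print(cv2.boxPoints(r).round(1).tolist())
ring=(u>375)&(u<404)&(v>235)&(v<260)&(hsv[...,1]>90)&(hsv[...,0]<32)&(hsv[...,0]>10)
g=cast(ring,.062);c,rad=cv2.minEnclosingCircle(g[:,:2].astype(np.float32)*1000);print('ring',c,rad,len(g));rect('ring',g)
pr=big((u>360)&(u<405)&(v>203)&(v<222)&(hsv[...,2]<60));g=cast(pr,.085);rect('prongs',g)
o,l,st,ce=cv2.connectedComponentsWithStats(pr.astype(np.uint8));print(st[1],ce[1])
wr=big((u>180)&(u<280)&(v>238)&(v<296)&(hsv[...,0]<24)&(hsv[...,1]>100));rect('rack',cast(wr,.04))
big2=cv2.resize(im[245:300,180:240],None,fx=8,fy=8,interpolation=cv2.INTER_NEAREST);save('e8',big2)
```

```text
hsv wood [ 16 124 117] brass [ 21 203 148] [ 20 201 136] [ 21 199 147]
elbow tall 326 [495.  222.9] [24.8 67.4] 59.1 med [0.5018 0.2192 0.0746] mean [0.4993 0.2191 0.0756]
top depth 146 [498.9 220.7] [24.6 57.2] 59.1 med [0.512  0.212  0.0826] mean [0.512  0.2122 0.0827]
top cast 146 [499.1 220.6] [24.3 57.1] 58.2 med [0.512  0.2125 0.082 ] mean [0.5121 0.2123 0.082 ]
outlet 180 [494.2 221.5] [20.5 68.3] 44.5 med [0.4882 0.2274 0.07  ] mean [0.489  0.2248 0.07  ]
blk 1479 [ 577.6 -149.6] [114.1  75.1] 15.1 med [ 0.5825 -0.1489  0.062 ] mean [ 0.5772 -0.1495  0.062 ]
[[512.7999877929688, -128.1999969482422], [532.2999877929688, -200.6999969482422], [642.5, -171.10000610351562], [623.0, -98.5]]
ring (558.0595092773438, -154.94790649414062) 19.89674949645996 144
ring 144 [ 558.  -155.3] [35.6 37.7] 0.7 med [ 0.559  -0.1596  0.062 ] mean [ 0.5585 -0.1553  0.062 ]
prongs 112 [ 625.8 -135.8] [12.6 43.1] 15.1 med [ 0.6254 -0.1364  0.085 ] mean [ 0.625  -0.1359  0.085 ]
[372 208  21  11 112] [381.75892857 213.32142857]
rack 3266 [514.  181.1] [ 86.6 172.5] 5.8 med [0.5137 0.1806 0.04  ] mean [0.5138 0.1808 0.04  ]
```

View pics/e8.png

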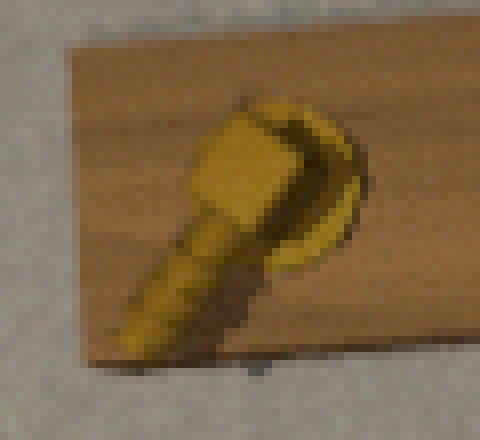

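```bash
cat >> h.py <<'E'
def Rt(yaw,flip=False):
    # tool down; tool x along elbow +x (or -x when flipped)
    a=np.radians(yaw+(180 if flip else 0));x=np.array([np.cos(a),np.sin(a),0]);z=np.array([0,0,-1.])
    return np.column_stack([x,np.cross(z,x),z])
M=np.array([.5582,-.1549]);BY=15.1;G=.055
E
python3 - <<'E'
from h import *
b=onz('top',(210.9,266.2),.082);o=onz('top',(198.5,286.6),.070);print(b,o,np.hypot(*(o-b)[:2]),np.degrees(np.arctan2(*(o-b)[1::-1])))
for f in(False,True):
    q=solve_ik([b[0],b[1],.069],Rt(148,f));print(f,None if q is None else np.round(q,1))
    for y in (120,90,60,15,0):
        q=solve_ik([M[0],M[1],.12],Rt(BY+y,f));print(y,None if q is None else np.round(q,1))
E
```

```text
[0.51152863 0.21076071 0.082     ] [0.47030889 0.23742984 0.07      ] 0.049094904236977384 147.0971720131136
False [ 21.2  30.  107.3  -0.   42.7 -36.8]
120 [-16.7  27.2 102.8  -0.   50.  -61.8]
90 [-16.7  27.2 102.8  -0.   50.  -31.8]
60 [-16.7  27.2 102.8  -0.   50.   -1.8]
15 [-16.7  27.2 102.8  -0.   50.   43.2]
0 [-16.7  27.2 102.8  -0.   50.   58.2]
True [ 21.2  30.  107.3  -0.   42.7 143.2]
120 [-16.7  27.2 102.8  -0.   50.  118.2]
90 None
60 None
15 [ -16.7   27.2  102.8   -0.    50.  -136.8]
0 [ -16.7   27.2  102.8   -0.    50.  -121.8]
```

Run:
```python
from h import *
open_jaws()
R=Rt(147.5);p=[.5117,.2112]
goto([*p,.15],R); print(observe()['time'])
print(move_l([*p,.069],speed=.08,max_force=8),observe()['eef_pos'].round(4))
grab(45);hold(.2);s=observe();print(s['opening']*88,s['grasp_force'],s['contact_force'].round(2),s['wrist_torque'].round(3))
move_l([*p,.074],speed=.03); print(observe()['contact_force'].round(2))
move_l([*p,.17],speed=.12);hold(.2);s=observe();print(s['opening']*88,s['contact_force'].round(2),s['wrist_torque'].round(3),s['time'])
im,d=capture('top');np.save('g_i.npy',im);np.save('g_d.npy',d)
im2,d=capture('side')
a=proj('top',[*p,.15]).astype(int);b=proj('side',[*p,.14]).astype(int)
f=lambda i,c:cv2.resize(i[max(c[1]-50,0):c[1]+50,max(c[0]-50,0):c[0]+50],(400,400),interpolation=cv2.INTER_CUBIC)
save('held',np.hstack([f(im,a),f(im2,b)]))
```

```text
3.15
False [0.5121 0.2114 0.0695]
22.356017825612387 44.99461092520505 [1.06 2.28 1.95] [ 0.434 -0.338  0.016]
[ 0.46 -0.67 -0.43]
22.031293320926363 [-0.49  0.57 -1.  ] [ 0.006 -0.178 -0.025] 7.0417
```

View pics/held.png

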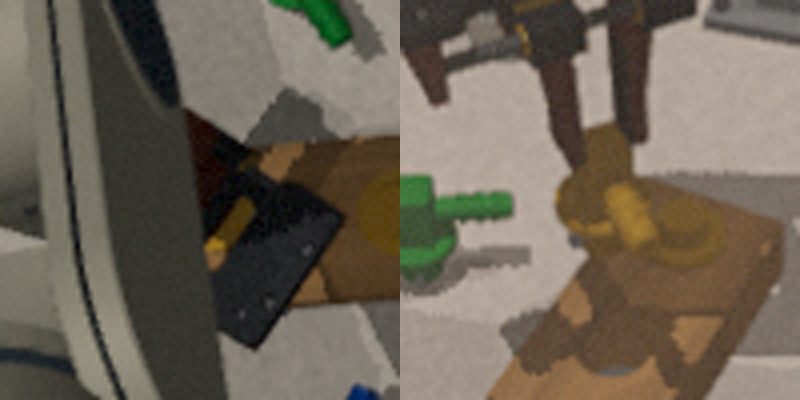

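```bash
sed -i 's/^M=.*/M=np.array([.5582,-.1549]);BY=15.1;G=.0555/' h.py
cat >> h.py <<'E'
def st(tag=''):
    s=observe();print(tag,round(s['time'],2),(s['eef_pos']*1000).round(2),'F',s['contact_force'].round(1),'T',s['wrist_torque'].round(2));return s
E
python3 - <<'E'
from h import *
R=Rt(BY+104)
goto([*M,.20],R)
move_l([*M,.135],speed=.1);hold(.3);st('above')
im,d=capture('top');im2,d=capture('side')
f=lambda i,c:cv2.resize(i[c[1]-50:c[1]+50,c[0]-50:c[0]+50],(400,400),interpolation=cv2.INTER_CUBIC)
save('over',np.hstack([f(im,proj('top',[*M,.1]).astype(int)),f(im2,proj('side',[*M,.1]).astype(int))]))
print(move_l([*M,.104],speed=.02,max_force=4));st('touch')
hold(.2);st()
E
```

```text
above 9.62 [ 558.47 -155.03  135.54] F [-0.2 -0.1 -1.6] T [ 0.   -0.11  0.03]
True
touch 10.85 [ 558.19 -154.94  110.32] F [0.9 0.4 3.9] T [-0.06 -0.18  0.01]
 11.05 [ 557.99 -154.85  110.26] F [0.8 0.5 5.1] T [-0.   -0.29  0.03]
```

View pics/over.png

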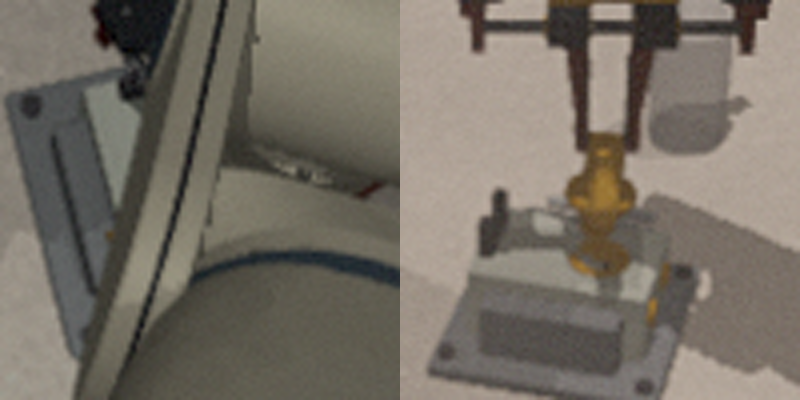

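Run:
```python
from h import *
Z=.1108
for y in np.arange(103,44,-3.0):
    move_l([*M,Z],Rt(BY+y),speed=.03)
    hit=move_l([*M,.1045],speed=.02,max_force=5)
    s=st(f'{y} {hit}')
    if s['eef_pos'][2]<.1075: break
```

```text
103.0 True 11.51 [ 558.56 -155.16  110.08] F [-1.2  0.4  5.3] T [-0.05  0.14  0.03]
100.0 True 11.97 [ 558.47 -155.11  110.  ] F [-0.9  0.8  6.3] T [-0.05  0.22 -0.02]
97.0 True 12.43 [ 558.41 -155.03  109.94] F [-1.1  0.3  5.4] T [-0.    0.22 -0.02]
94.0 True 12.88 [ 558.29 -155.01  109.83] F [-0.4 -0.1  5.7] T [-0.04  0.17 -0.05]
91.0 True 13.34 [ 558.21 -154.99  109.75] F [-0.6  0.4  5.3] T [-0.03  0.19 -0.03]
88.0 True 13.8 [ 558.06 -154.92  109.62] F [-0.6 -0.6  3.3] T [ 0.04  0.14 -0.02]
85.0 True 14.26 [ 557.81 -154.81  109.42] F [-1.   0.6  3.6] T [0.04 0.08 0.02]
82.0 False 14.97 [ 557.9  -154.81  104.08] F [-2.3 -0.3 -1.9] T [ 0.01  0.45 -0.11]
```

Run:
```python
from h import *
grab(58)
for z in (.0985,.095,.0925,.0905):
    h=move_l([*M,z],speed=.02,max_force=8);st(f'{z} {h}')
hold(.2);st()
```

```text
0.0985 False 15.87 [ 558.47 -155.03   98.61] F [ 0.4 -1.2  2.8] T [-0.1  -0.15 -0.04]
0.095 False 16.19 [ 558.48 -155.06   95.17] F [ 0.6 -1.2  4.8] T [-0.25 -0.15  0.03]
0.0925 False 16.47 [ 558.94 -155.32   93.1 ] F [ 0.8 -1.9  7.3] T [-0.39 -0.15 -0.04]
0.0905 False 16.72 [ 559.74 -156.34   92.22] F [-1.4 -5.3 14.1] T [-1.09  0.13  0.04]
 16.92 [ 559.71 -156.32   92.19] F [-0.5 -5.7 13.4] T [-1.06  0.07 -0.  ]
```

Run:
```python
from h import *
move_l([*M,.0918],speed=.02);hold(.1);st('off')
for y in range(76,33,-6):
    h=move_l([*M,.0918],Rt(BY+y),speed=.02,max_force=15);s=st(f'{y} {h}')
    if h or abs(s['wrist_torque'][2])>.6: break
```

```text
off 17.27 [ 559.09 -155.49   92.69] F [ 0.  -2.1  8.3] T [-0.48 -0.1   0.03]
76 False 17.52 [ 559.08 -155.32   92.57] F [ 1.5 -1.5  7.2] T [-0.33 -0.2  -0.02]
70 False 17.78 [ 559.02 -155.22   92.49] F [ 0.2 -1.4  6.4] T [-0.22 -0.22  0.03]
64 False 18.04 [ 558.92 -155.14   92.39] F [-0.  -1.2  6.6] T [-0.24 -0.13 -0.01]
58 False 18.3 [ 558.74 -155.1    92.31] F [-0.2 -0.   6.4] T [-0.27 -0.05 -0.01]
52 False 18.56 [ 558.63 -155.06   92.29] F [-0.6 -0.1  5.7] T [-0.16 -0.08  0.04]
46 False 18.82 [ 558.55 -155.01   92.26] F [ 0.4 -0.5  6.8] T [-0.23 -0.02 -0.03]
40 False 19.07 [ 558.48 -154.91   92.21] F [ 0.5 -0.5  6.9] T [-0.14  0.05 -0.  ]
34 False 19.33 [ 558.47 -154.87   92.2 ] F [ 0.2 -0.6  5.8] T [-0.07  0.05  0.01]
```

Run:
```python
from h import *
move_l([*M,.0909],speed=.02);hold(.1);st('press')
for y in range(32,9,-2):
    h=move_l([*M,.0909],Rt(BY+y),speed=.02,max_force=15);s=st(f'{y} {h}')
    if h or abs(s['wrist_torque'][2])>.6: break
```

```text
press 19.68 [ 558.62 -154.99   91.93] F [-1.6 -0.5 11.7] T [-0.02  0.26  0.01]
32 False 19.93 [ 558.66 -154.97   91.89] F [-0.6  1.  12.1] T [0.   0.22 0.04]
30 False 20.18 [ 558.76 -154.97   91.92] F [-0.7  0.1 11.5] T [-0.01  0.19  0.02]
28 False 20.43 [ 558.83 -154.96   91.91] F [-1.7 -1.  10. ] T [-0.04  0.13  0.01]
26 False 20.68 [ 558.92 -154.97   91.92] F [ 0.2 -0.  10.9] T [-0.04  0.12  0.01]
24 False 20.93 [ 558.92 -154.99   91.91] F [-0.7  0.2 10.4] T [-0.04  0.09  0.04]
22 False 21.18 [ 559.   -155.     91.94] F [-1.3  0.5 10.9] T [0.01 0.06 0.03]
20 False 21.43 [ 559.03 -155.     91.93] F [-0.2 -0.2 10.7] T [0.   0.06 0.06]
18 False 21.68 [ 559.05 -155.02   91.92] F [ 0.1  0.3 10. ] T [-0.01  0.05  0.05]
16 False 21.93 [ 559.07 -155.02   91.95] F [-0.1  0.2 10.7] T [0.01 0.05 0.04]
14 False 22.18 [ 559.08 -155.     91.94] F [-0.  -0.2 11. ] T [0.05 0.02 0.01]
12 False 22.43 [ 559.1  -155.02   91.94] F [-0.6 -0.3 10.3] T [-0.02  0.04  0.07]
10 False 22.68 [ 559.07 -155.02   91.93] F [-0.4 -0.2  9.8] T [-0.08  0.08  0.03]
```

Run:
```python
from h import *
for y in range(8,-1,-2):
    h=move_l([*M,.0912],Rt(BY+y),speed=.02,max_force=15);hold(.1);s=st(f'{y} {h}')
    o=s['orientation'];print(np.degrees(np.arctan2(o[1,0],o[0,0]))-BY, s['opening']*88)
    if h or abs(s['wrist_torque'][2])>.7: break
```

```text
8 False 23.03 [ 558.92 -154.96   91.95] F [ 0.2 -0.1  8.4] T [-0.02 -0.1   0.03]
7.997580389207675 0.6150025196584799
6 False 23.38 [ 558.92 -154.96   91.95] F [ 0.6 -0.3  7.9] T [-0.02 -0.03  0.02]
5.999222568020011 0.629950452836793
4 False 23.73 [ 558.9  -154.94   91.96] F [-0.5 -0.4  9.4] T [ 0.03 -0.04 -0.02]
3.9983416470338877 0.1067573247683936
2 False 24.08 [ 558.91 -154.97   91.98] F [0.1 0.1 7.9] T [-0.03 -0.01  0.04]
2.0014318955188646 0.47326720360547636
0 False 24.43 [ 558.88 -154.95   91.95] F [ 0.1 -0.8  8.9] T [-0.    0.04  0.01]
-0.00179902275506727 0.45528034695539266
```

Run:
```python
from h import *
im,d=capture('side');im2,_=capture('top')
c=proj('side',[*M,.09]).astype(int)
a=cv2.resize(im[c[1]-65:c[1]+65,c[0]-65:c[0]+65],(520,520),interpolation=cv2.INTER_CUBIC)
save('s2',a);print(c)
```

```text
[355 202]
```

View pics/s2.png

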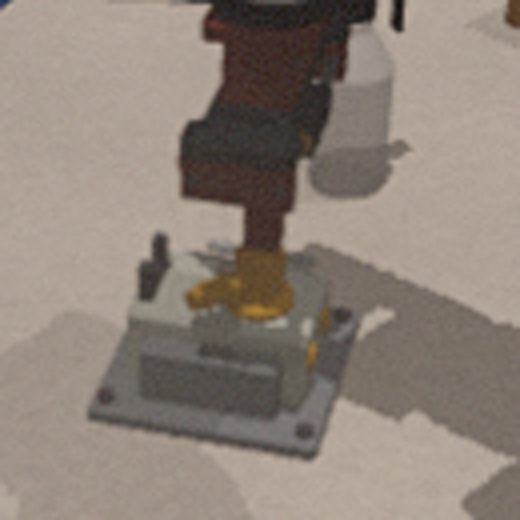

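The elbow is in the mouth, body at about (262,275) in the crop, with its outlet tip at (190,297), roughly 40° short. The finger reading is "shut", so I check the heights in the depth image.

Run:
```python
from cloud import *
s=st();print(s['opening'],s['grasp_force'],s['q'].round(1))
im,d=capture('side');np.save('s_i.npy',im);P=cloud('side',d);hsv=cv2.cvtColor(im,cv2.COLOR_RGB2HSV).astype(int)
v,u=np.mgrid[0:480,0:640];reg=(d>0)&(u>320)&(u<380)&(v>170)&(v<230)&(P[...,2]>.05)
br=reg&(hsv[...,0]>=17)&(hsv[...,0]<=30)&(hsv[...,1]>150)
fg=reg&((hsv[...,0]<14)|(hsv[...,0]>170))&(hsv[...,1]>60)&(hsv[...,2]<110)
for n,m in(('brass',br),('finger',fg)):
    Q=P[m];print(n,len(Q),Q.min(0).round(3),np.percentile(Q,[5,50,95],axis=0).round(3).tolist())
for r in range(188,222,2):
    print(r,[(tuple((P[r,c]*1000).round().astype(int).tolist()),) for c in (342,348,354,358)])
```

```text
24.53 [ 558.89 -154.92   91.96] F [-0.1  0.8  8.6] T [ 0.05 -0.01  0.02]
0.006035171869221213 4.087845326866955 [-16.7  29.6 103.5   0.   46.8  58.2]
brass 45 [ 0.538 -0.16   0.064] [[0.541, -0.153, 0.064], [0.549, -0.137, 0.067], [0.575, -0.106, 0.092]]
finger 354 [ 0.502 -0.156  0.089] [[0.509, -0.148, 0.112], [0.544, -0.078, 0.193], [0.564, -0.065, 0.214]]
188 [((686, -317, -3),), ((539, -78, 183),), ((525, -81, 186),), ((515, -80, 190),)]
190 [((678, -303, 1),), ((664, -314, -1),), ((557, -143, 134),), ((548, -147, 135),)]
192 [((674, -295, 0),), ((659, -304, -1),), ((558, -145, 126),), ((548, -147, 129),)]
194 [((671, -290, -4),), ((654, -296, -1),), ((558, -145, 120),), ((548, -148, 122),)]
196 [((667, -282, -5),), ((649, -287, -1),), ((557, -144, 116),), ((548, -148, 116),)]
198 [((637, -228, 31),), ((620, -231, 35),), ((557, -144, 109),), ((546, -145, 113),)]
200 [((655, -262, -3),), ((619, -231, 29),), ((558, -147, 101),), ((549, -150, 103),)]
202 [((608, -176, 60),), ((601, -197, 49),), ((554, -139, 102),), ((547, -147, 100),)]
204 [((603, -167, 60),), ((588, -173, 63),), ((553, -138, 96),), ((546, -146, 94),)]
206 [((600, -162, 59),), ((565, -129, 91),), ((553, -138, 91),), ((547, -148, 87),)]
208 [((572, -111, 94),), ((562, -123, 90),), ((552, -137, 85),), ((546, -148, 80),)]
210 [((570, -108, 91),), ((561, -122, 85),), ((551, -135, 81),), ((546, -147, 75),)]
212 [((569, -105, 87),), ((570, -138, 65),), ((552, -138, 72),), ((547, -149, 67),)]
214 [((569, -105, 81),), ((565, -130, 66),), ((553, -140, 64),), ((543, -142, 66),)]
216 [((578, -122, 61),), ((566, -131, 59),), ((549, -133, 64),), ((539, -135, 66),)]
218 [((573, -114, 61),), ((560, -122, 61),), ((548, -131, 60),), ((539, -135, 60),)]
220 [((572, -111, 57),), ((556, -114, 61),), ((542, -120, 63),), ((535, -126, 61),)]
```

Run:
```python
from cloud import *
for z in (.094,.098,.104):
    print(move_l([*M,z],speed=.03,max_force=20));s=st();print(s['opening']*88,s['grasp_force'])
move_l([*M,.17],speed=.12);open_jaws();s=st();print(s['opening'])
im,d=capture('side');P=cloud('side',d);np.save('s_i.npy',im);np.save('s_d.npy',d)
save('s3',cv2.resize(im[110:250,270:430],None,fx=4,fy=4,interpolation=cv2.INTER_CUBIC))
```

```text
False
 24.83 [ 558.54 -154.85   94.39] F [ 0.6 -0.6  4.5] T [ 0.  -0.1 -0. ]
0.5972912409316653 2.385488109430298
False
 25.12 [ 558.12 -154.82   98.01] F [ 0.3 -0.2  3.1] T [ 0.02 -0.08  0.06]
0.49236406086041246 1.1546276320586912
False
 25.47 [ 557.96 -154.86  103.96] F [-0.3 -0.3 -0.5] T [ 0.02 -0.01 -0.02]
0.4869795656546506 0.0
 27.54 [ 558.2  -154.9   170.03] F [ 0.6 -0.   0.9] T [-0.   -0.04 -0.04]
0.9992596386704229
```

View pics/s3.png

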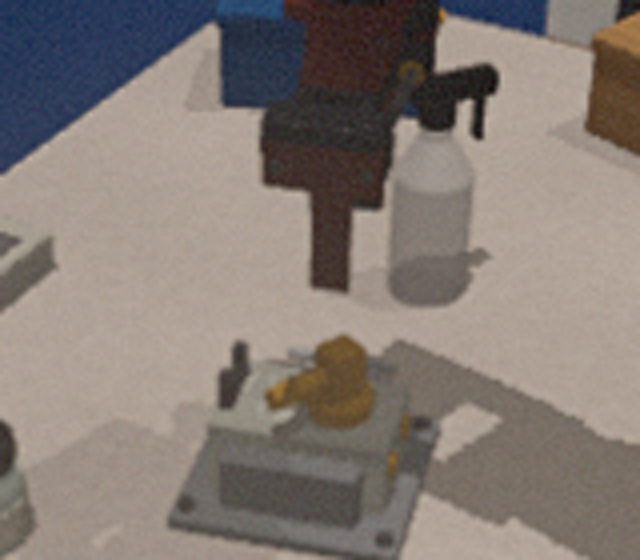

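Run:
```python
from cloud import *
im=np.load('s_i.npy');d=np.load('s_d.npy');P=cloud('side',d);hsv=cv2.cvtColor(im,cv2.COLOR_RGB2HSV).astype(int)
v,u=np.mgrid[0:480,0:640];reg=(d>0)&(u>=334)&(u<=364)&(v>=192)&(v<=217)
br=reg&(hsv[...,0]>=15)&(hsv[...,0]<=30)&(hsv[...,1]>130)&(P[...,2]>.064)
Q=P[br];print(len(Q))
t=Q[Q[:,2]>np.percentile(Q[:,2],97)-.004];print('top',len(t),t.mean(0).round(4),np.percentile(Q[:,2],[50,90,95,98,100]).round(4))
r=Q[:,:2]-M;rr=np.hypot(*r.T);o=Q[rr>.028];print('outlet',len(o),o.mean(0).round(4),o.max(0),o.min(0))
print('rel yaw',np.degrees(np.arctan2(*(o.mean(0)[:2]-M)[::-1]))-BY)
n0=proj('side',[*M,.111]);print('exp top for 43:',n0,'for 36:',proj('side',[*M,.104]))
for row in range(190,218,2): print(row,[(int(P[row,c,0]*1000),int(P[row,c,1]*1000),int(P[row,c,2]*1000)) for c in (338,343,348,353,358)])
# where do the open finger tips appear, vs expectation
e=[*(M+.0),.17-.019];print('tip exp',proj('side',[*(M-0.05*np.array([0,-1])),.151]),[tuple((P[r,352]*1000).round()) for r in (176,179,181)])
```

```text
181
top 38 [ 0.5567 -0.1496  0.1091] [0.0955 0.1091 0.1098 0.1106 0.1114]
outlet 48 [ 0.571  -0.1125  0.0966] [ 0.58350163 -0.09754778  0.10188731] [ 0.5633275  -0.12759157  0.08851809]
rel yaw 58.13297767154554
exp top for 43: [355.55566534 195.2301652 ] for 36: [355.47197884 197.54408983]
190 [(688, -296, 0), (677, -307, -1), (665, -317, -3), (652, -323, -2), (638, -329, -1)]
192 [(684, -289, 0), (674, -302, -4), (657, -301, 1), (647, -314, -2), (632, -318, 0)]
194 [(680, -282, -2), (667, -289, -2), (654, -296, -1), (641, -302, 0), (628, -309, 0)]
196 [(675, -273, -2), (662, -281, -2), (649, -286, -1), (563, -152, 108), (552, -157, 109)]
198 [(668, -261, 0), (633, -227, 32), (620, -233, 33), (557, -140, 111), (548, -148, 109)]
200 [(628, -190, 50), (652, -262, -2), (617, -227, 31), (557, -140, 105), (547, -147, 104)]
202 [(616, -169, 60), (605, -175, 60), (599, -194, 51), (555, -137, 102), (547, -148, 98)]
204 [(611, -161, 61), (572, -117, 102), (563, -125, 100), (555, -137, 96), (546, -147, 92)]
206 [(607, -153, 60), (572, -115, 97), (562, -124, 95), (556, -138, 88), (546, -148, 86)]
208 [(575, -97, 101), (567, -108, 97), (560, -121, 91), (555, -137, 84), (547, -150, 78)]
210 [(578, -102, 91), (567, -107, 92), (568, -135, 74), (554, -135, 78), (546, -149, 73)]
212 [(577, -100, 86), (584, -138, 59), (564, -129, 72), (554, -137, 71), (541, -138, 76)]
214 [(589, -122, 62), (580, -132, 58), (568, -136, 60), (550, -129, 71), (540, -136, 70)]
216 [(586, -116, 60), (575, -123, 59), (564, -129, 60), (554, -137, 58), (543, -143, 59)]
tip exp [346.14603277 191.64285997] [(np.float64(544.0), np.float64(-105.0), np.float64(199.0)), (np.float64(543.0), np.float64(-103.0), np.float64(192.0)), (np.float64(543.0), np.float64(-103.0), np.float64(187.0))]
```

Run:
```python
from h import *
e=onz('side',(339.2,209.3),.092);v=e[:2]-M;y=np.degrees(np.arctan2(v[1],v[0]))-BY;print('outlet',e,np.hypot(*v),y)
y=min(max(y,44),60)
move_l([*M,.13],Rt(BY+y),speed=.15)
print(move_l([*M,.069],speed=.06,max_force=4));s=st('down')
im,d=capture('side');save('s4',cv2.resize(im[130:250,280:430],None,fx=4,fy=4,interpolation=cv2.INTER_CUBIC))
```

```text
outlet [ 0.57696751 -0.10561147  0.092     ] 0.05274067747873356 54.05475447147153
False
down 29.85 [ 558.52 -154.99   69.39] F [-0.6 -0.1  0.3] T [ 0.01 -0.07 -0.01]
```

View pics/s4.png

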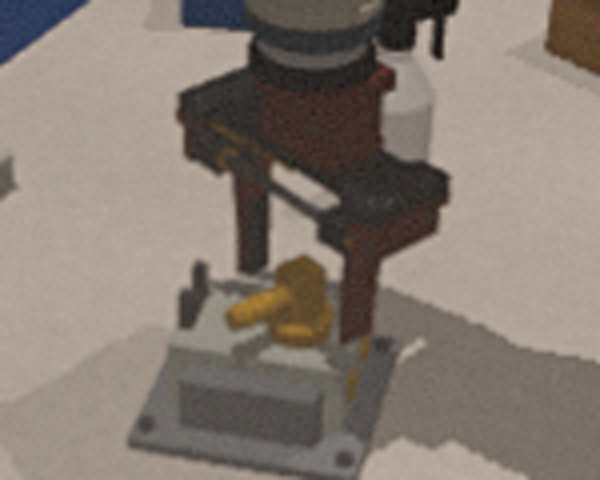

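The fingers straddle the body and the elbow is upright in the mouth. The near fingertip is at crop (355,340), close to flange level. I check its height, then grip.

Run:
```python
from h import *
for xy,p in(((.512,-.138),(368.7,215)),((.605,-.172),(343.2,198))):
    print([(z,proj('side',[*xy,z]).round(1).tolist()) for z in(.05,.065,.08)],p)
```

```text
[(0.05, [367.9, 223.8]), (0.065, [368.2, 219.1]), (0.08, [368.5, 214.3])] (368.7, 215)
[(0.05, [342.2, 206.1]), (0.065, [342.3, 201.5]), (0.08, [342.4, 196.8])] (343.2, 198)
```

Run:
```python
from h import *
grab(45);hold(.2);s=st('grip');print(s['opening']*88,s['grasp_force'])
if 18<s['opening']*88<28:
    for z in (.0665,.0645,.063):
        h=move_l([*M,z],speed=.02,max_force=8);s=st(f'{z} {h}')
        if h or s['contact_force'][2]>10: break
    z=z-.0003
    for y in range(50,20,-3):
        h=move_l([*M,z],Rt(BY+y),speed=.02,max_force=15);s=st(f'{y} {h}')
        if h or abs(s['wrist_torque'][2])>.25: break
    print(s['opening']*88)
```

```text
grip 31.1 [ 558.21 -154.93   69.  ] F [ 0.3 -0.  -0.9] T [-0.09 -0.08 -0.02]
24.107792526576194 44.78350639343262
0.0665 False 31.38 [ 558.24 -154.94   66.58] F [-1.  -0.5  3.3] T [-0.04  0.14  0.02]
0.0645 False 31.62 [ 558.24 -154.92   64.56] F [-1.7  0.2  5. ] T [-0.03  0.22  0.  ]
0.063 False 31.88 [ 558.25 -154.92   63.15] F [-0.8  0.7  5.5] T [-0.08  0.28  0.02]
50 False 32.12 [ 558.39 -154.94   62.97] F [-1.2  0.5  5.9] T [-0.03  0.29 -0.03]
47 False 32.38 [ 558.4  -154.92   62.98] F [-1.4  0.5  5.2] T [0.02 0.22 0.02]
44 False 32.62 [ 558.47 -154.93   63.01] F [-0.9  0.1  6.3] T [-0.01  0.26 -0.02]
41 False 32.88 [ 558.5  -154.96   63.02] F [-0.9  1.2  5.8] T [0.04 0.16 0.01]
38 False 33.12 [ 558.46 -154.95   63.01] F [-0.9 -0.4  5.6] T [0.05 0.15 0.03]
35 False 33.38 [ 558.39 -154.95   62.98] F [-1.2  0.   5.8] T [0.06 0.26 0.01]
32 False 33.62 [ 558.31 -154.9    62.94] F [-1.6 -0.5  5.2] T [0.05 0.3  0.01]
29 False 33.88 [ 558.27 -154.91   62.92] F [-2.5  0.3  5.8] T [ 0.    0.29 -0.01]
26 False 34.12 [ 558.21 -154.9    62.83] F [-1.7  0.6  4.5] T [-0.01  0.24 -0.04]
23 False 34.38 [ 558.19 -154.86   62.77] F [-1.5 -0.1  4.8] T [ 0.07  0.26 -0.03]
23.869333024264222
```

Run:
```python
from h import *
for z in (.0615,.0605,.0595):
    h=move_l([*M,z],speed=.02,max_force=8);s=st(f'{z} {h}')
    if h or s['contact_force'][2]>9: break
print(s['opening']*88)
```

```text
0.0615 False 34.62 [ 558.3  -154.86   61.97] F [-2.  -0.7  8.2] T [ 0.24  0.42 -0.04]
0.0605 False 34.88 [ 558.36 -154.88   61.92] F [-6.2  1.3 17.9] T [ 0.42  0.93 -0.14]
23.79235862270758
```

Run:
```python
from h import *
z=.0616
move_l([*M,z],speed=.02);st('off')
for y in range(21,-1,-3):
    h=move_l([*M,z],Rt(BY+y),speed=.02,max_force=20);s=st(f'{y} {h}')
    if h or abs(s['wrist_torque'][2])>.7: break
print(s['opening']*88,s['grasp_force'])
```

```text
off 35.12 [ 558.38 -154.83   62.08] F [-1.5  0.6  7.6] T [ 0.1   0.37 -0.03]
21 False 35.38 [ 558.28 -154.8    61.97] F [-2.1  1.   8.2] T [0.21 0.39 0.03]
18 False 35.62 [ 557.89 -154.84   62.  ] F [-3.8  0.6  9.1] T [0.16 0.65 0.02]
15 False 35.88 [ 557.32 -154.85   61.99] F [-5.7  0.  12. ] T [0.09 1.03 0.08]
12 False 36.12 [ 557.16 -154.85   62.02] F [-5.3 -0.5 12.1] T [0.1  1.16 0.17]
9 False 36.38 [ 557.03 -154.73   62.  ] F [-5.9  0.7 12.6] T [0.14 1.21 0.14]
6 False 36.62 [ 556.97 -154.64   62.03] F [-6.8  1.  13.2] T [0.26 1.22 0.17]
3 False 36.88 [ 556.89 -154.55   62.01] F [-6.7  0.7 13.3] T [0.34 1.18 0.19]
0 False 37.12 [ 556.84 -154.49   62.02] F [-6.4  1.2 14.4] T [0.4  1.27 0.22]
23.712295676903754 44.94454622268677
```

Run:
```python
from h import *
hold(.3);s=st();p=s['eef_pos']
open_jaws();hold(.2);st('open')
move_l([*M,.15],speed=.12)
goto([.42,.05,.30],Rt(BY+40));hold(.1);st('away')
im,d=capture('top');np.save('t_i.npy',im);im2,d2=capture('side');np.save('s_i.npy',im2);np.save('s_d.npy',d2)
a=cv2.resize(im[195:289,340:434],(400,400),interpolation=cv2.INTER_CUBIC)
b=cv2.resize(im2[160:260,300:400],(400,400),interpolation=cv2.INTER_CUBIC)
save('fin',np.hstack([a,b]))
```

```text
37.42 [ 556.82 -154.48   62.01] F [-6.7  2.4 13.6] T [0.43 1.25 0.17]
open 38.71 [ 558.2  -154.89   61.6 ] F [0.  0.3 0.1] T [-0.02  0.04 -0.01]
away 40.81 [420.37  49.4  299.21] F [ 0.9  0.1 -0.5] T [-0.04 -0.09 -0.04]
```

View pics/fin.png

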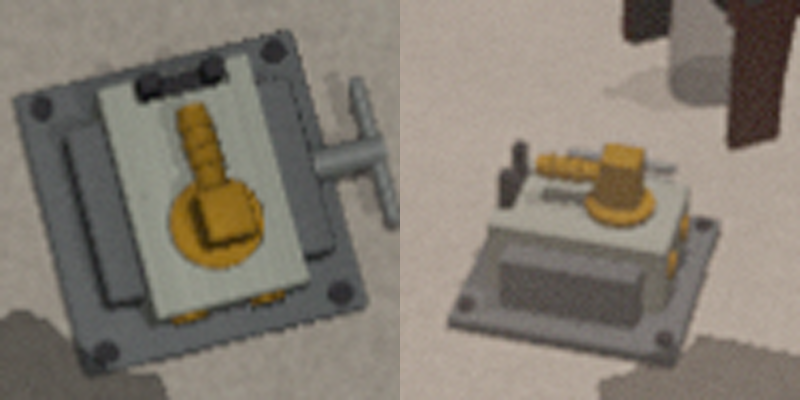

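Run:
```python
from cloud import *
im=np.load('t_i.npy');hsv=cv2.cvtColor(im,cv2.COLOR_RGB2HSV).astype(int);k=94/400
v,u=np.mgrid[0:480,0:640]
br=(hsv[...,0]>=15)&(hsv[...,0]<=30)&(hsv[...,1]>140)&(u>375)&(u<396)&(v>217)&(v<237)
cs=[]
for r in range(219,237):
    c=np.where(br[r])[0]
    if len(c)>3: cs.append(onz('top',(c.mean(),r),.090)[:2])
cs=np.array(cs);vx,vy,*_=cv2.fitLine(cs.astype(np.float32),cv2.DIST_HUBER,0,.01,.01).ravel();print('axis yaw rel',(np.degrees(np.arctan2(vy,vx))-BY+90)%180-90,'end',cs[0],'yaw to end',np.degrees(np.arctan2(*(cs[0]-M)[::-1]))-BY)
b=onz('top',(340+230*k,195+217*k),.104);print('bodytop',b)
d=np.load('s_d.npy');P=cloud('side',d);q=P[196:203,449-100+3:449-100+9]
q=P[160+36:160+42,300+51:300+60,2];print((q*1000).round().astype(int))
```

```text
axis yaw rel 0.4157257 end [ 0.61011178 -0.14179707] yaw to end -0.9339910495510875
bodytop [ 0.55484403 -0.15772896  0.104     ]
[[ -2 103 104 103 102   0  -1  -3   0]
 [101 103 101 103 104 104 104 103 103]
 [105 102 100 102 102 101 105 104 103]
 [ 99 105 103 104 102 103 104 104 105]
 [103 103 101 103 104 105 103 101 102]
 [102 102 100 102 103 103 103 103 103]]
```

The outlet points within 1° of the block's x axis, and the body top is at 0.103 to 0.104 m, which means the flange is seated. Nothing touches the elbow, so I hand in.

```bash
python3 -c "
from bench import *
print(hand_in())"
```

```text
the job is handed in; nothing more can be done
None
```

I handed the job in with the elbow screwed in tight, its flange down on the block, its outlet within about 1° of the hose rest, and the gripper clear; the first grip was too shallow and slipped off while turning, so I re-gripped lower and finished.

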